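Turn the gold sample leaf over its spine

ROBOT

A 7-joint arm with a two-finger parallel gripper is mounted at the origin on the work surface. World frame = base frame: x ahead of the robot, y to its left, z up, the work surface at z = 0. Lengths are in m, angles in rad, forces in N, time in s.
With the tool pointing down it reaches from about 0.35 to 0.9 m from the base axis. Payload 8.1 kg.
Tool frame: the origin (TCP) lies at the very end of the fingers, on their centre line; the grasp point (between the pads) lies grip_point_offset behind it (grip_point_offset is the distance from the TCP to the grasp point, in m); z points along the fingers, y is the direction in which the jaws open and shut (so a half turn about z gives the same grasp; the last joint's range is limited). The gripper opens to 92 mm and grips with 3 to 60 N. Pads are 19 mm wide; open, the fingers measure 130 mm over their backs; the gripper's body (75 mm by 190 mm) begins 47 mm behind the grasp point.
Start: joints at [1.054, 0.434, 0.025, 1.573, -0.012, 1.134, -0.075], TCP at [0.251, -0.572, 0.227] pointing down, gripper open.
Joint ranges: [-2.62, 2.62], [-0.44, 2.09], [-1.27, 1.32], [0.08, 2.57], [-1.32, 4.46], [0.12, 2], [-2.74, 2.74]. Speed limits (rad/s): [2.22, 2.22, 3.01, 3.01, 3.14, 3.14, 3.14].

INTERFACE

Orientations are given as a rotation vector (axis times angle).
In Python, from cell import * gives the robot as it stands.
- The arm moves only by the tool drive_tool, never from a script. Its argument "increments" is a list of rows, each an object of numbers: "grip": the gripper's target within -1 to 1 (shut at 1, half-way at 0, fully open at -1); "tx", "ty", "tz": the shift along the world's x, y, z normalised to -1 to 1, where 1 is 400 mm; "turn": the turn about the world's z normalised to -1 to 1, where 1 is 60 degrees. In form: [{"grip": .., "tx": .., "ty": .., "tz": .., "turn": ..}, ...]. A call has 1 to 20 rows; each row is the pose to reach, as a shift and turn from the pose measured when the call began; what a row does not reach only later rows make up. A row lasts 1/10 s, in which the tool goes at most 50 mm and 8.59 degrees, less where a joint would pass 70% of its speed; a pose out of reach is approached as far as the arm can. A call with a number of a shift or a turn outside -1 to 1 is refused whole. A call with a gripper value outside its range is refused whole. The fingers move at their own pace and stop on an object; "newtons" is the grip in N (left out, the last holds). Time passes only in rows, so rows that repeat a pose let the fingers close. It gives the time, the measured TCP pose, the force and the opening at its end, in the units of the state.
- observe(): the state, without advancing time (a new reading comes with each control period).
- get_image(name): name is "side" or "top" or "wrist"; returns the picture (400x640x3 uint8, red, green, blue); there is no depth.
- camera_info(name): a dict with "fx", "fy", "cx", "cy" (pixels), "distortion" ([k1, k2, p1, p2, k3] as OpenCV has them; the pictures are not rectified), "eye" and "rotation" of the camera in the world; the wrist camera has in their place "hand_eye" (4x4, takes a point from camera to tool coordinates, whose origin is the TCP and whose axes are the flange's). Camera axes: x right, y down, z forward; pixel columns grow to the right and rows downward; lengths in m; the calibration is good to about 2 mm. A picture is of the moment at which its call begins: read the wrist's pose just before it. camera_info takes no time and is no camera call.
- sign_off(): hands the job in, once; it reports no verdict.
The state is a dict: "clock": time; "joints": joint angles; "dq": joint speeds; "joint_efforts": joint torques, N m; "position": TCP position; "ee_rot": TCP orientation; "force": force on the tool from outside, world axes, zero at the start; "ft_torque": the same for the moment, N m; "width": opening from 0.0 (shut) to 1.0 (fully open).
Only numpy, scipy, OpenCV 4.12 (cv2) and the standard library are available. Lean on these libraries where they do the work, as an engineer would, in place of code of your own. Each camera call takes 0.05 s, during which the arm holds its last target. There are 200 camera calls.

TASK

On the trade-fair counter two sample folios stand with their leaves half-open. With the fingertips, push the leaf that carries the gold chips up and over its spine and press it down until it lies flat on the other side of its folio, without flinging it over. Do not grip, lift or shift anything: the gold folio stays where it is, and the folio with the blue chips and everything else on the counter are left alone.

Things in the scene. Friction and masses are not known exactly. Their poses are not given: they have to be found in the camera images.
- gold_folio: sample folio, carries the leaf with gold chips: loose 1 kg aluminium base, 130 mm along its x by 240 mm along its y, a flat grey pad each side of the spine (pad tops 17 mm above the table). Origin: centre of the underside, z up. The spine (hinge line) runs along its x through the middle, 20 mm up. Starts left or right of the other folio, yaw within 0.95 rad of 0
- gold_leaf (a joint): hinge angle of the navy leaf with gold chips about its folio's spine: 0 = flat on the pad at the folio's -y side, 1.57 upright, 3.14 flat on the pad at its +y side (stops at both ends). Starts half-open at 0.45 to 0.85. Stiff hinge (0.12 N m friction): the leaf stays where it is left; 1 to 4 N at its free edge moves it
- gold_leaf_edge (a point): middle of the free edge of the leaf with gold chips, mid-thickness, 112 mm from the spine line. The leaf is a rigid plate of about 90 g, 110 mm wide along the spine, 5 mm thick, reaching from 8 to 112 mm from the spine line
- blue_folio: sample folio, carries the leaf with blue chips: loose 1 kg aluminium base, 130 mm along its x by 240 mm along its y, a flat grey pad each side of the spine (pad tops 17 mm above the table). Origin: centre of the underside, z up. The spine (hinge line) runs along its x through the middle, 20 mm up. Starts left or right of the other folio, yaw within 0.95 rad of 0
- blue_leaf (a joint): hinge angle of the white leaf with blue chips about its folio's spine: 0 = flat on the pad at the folio's -y side, 1.57 upright, 3.14 flat on the pad at its +y side (stops at both ends). Starts half-open at 0.45 to 0.85. Stiff hinge (0.12 N m friction): the leaf stays where it is left; 1 to 4 N at its free edge moves it
- blue_leaf_edge (a point): middle of the free edge of the leaf with blue chips, mid-thickness, 112 mm from the spine line. The leaf is a rigid plate of about 90 g, 110 mm wide along the spine, 5 mm thick, reaching from 8 to 112 mm from the spine line
- sample_box_a: closed sample box, 70 x 70 x 17 mm, black with gold chips under a clear lid; origin at the centre of its underside. Loose; to be left alone
- sample_box_b: closed sample box, 70 x 70 x 17 mm, pale yellow with gold chips under a clear lid; origin at the centre of its underside. Loose; to be left alone
- sample_box_c: closed sample box, 70 x 70 x 17 mm, black with whitish chips under a clear lid; origin at the centre of its underside. Loose; to be left alone
- loupe: dark steel eye loupe, 34 mm across, 34 mm high, standing; origin at the centre of its underside. Loose; to be left alone
- tweezers: steel tweezers with a blue end, 115 mm long, 18 mm wide, 8 mm high, lying flat; origin near the middle, on the underside. Loose; to be left alone
- card_stack: stack of white cards with a blue stripe, 90 x 55 x 18 mm; origin at the centre of its underside. Loose; to be left alone
- gold_folio_spine (a point): middle of the gold folio's spine, on the hinge line, 20 mm above the table

How it is judged:
By the outcome, as a careful person would: the job done as asked, in the order asked, and still so for the second after the job is handed in, with the robot touching nothing.
It also fails if it takes over 40 s, if anything falls off the work surface, if the arm or the gripper's body presses on something with over 40 N, if the wrist force passes 120 N, or if a joint passes its speed limit or range.

## Working session

There is one attempt and no reset: what is moved stays moved. The work goes in short steps, Python scripts to look and compute and a tool call to move; the robot and the scene stay as the last step left them, time stands still between calls to the robot, and variables do not carry over. Pictures are saved under pics/ and viewed, about 8 in all and at most 12, crops included, and the job is handed in when it is done.

Besides the shell and the picture viewer there is one more tool, called after ">>>" by a JSON object that holds its "op" and its "data". drive_tool: Moves the arm, as the interface text tells. Its arguments: {"type":"object","properties":{"increments":{"type":"array","items":{"type":"object","properties":{"grip":{"type":"number"},"tx":{"type":"number"},"ty":{"type":"number"},"tz":{"type":"number"},"turn":{"type":"number"}}}},"newtons":{"type":"number"}},"required":["increments"]}

```bash
mkdir -p pics; ls
python3 - <<'E'
from cell import *
import cv2
s=observe();print(s)
for n in("top","side"):
    print(n,camera_info(n)); cv2.imwrite(f"pics/{n}0.png",get_image(n)[:,:,::-1])
print(camera_info("wrist"))
E
```

```text
pics
{'clock': 0.0, 'joints': array([ 1.05440456,  0.43521184,  0.02500274,  1.57411763, -0.01158572,
        1.13398239, -0.07509198]), 'dq': array([-0.0011183 , -0.00225902,  0.0023583 ,  0.00018641, -0.00051878,
       -0.0009286 ,  0.00181617]), 'joint_efforts': array([-3.57540257e-04, -6.67848945e+01,  9.84711796e-01, -3.14456463e+01,
       -6.05689245e-02,  4.24838613e-02,  1.96864357e-04]), 'position': array([ 0.25102145, -0.57181109,  0.2259443 ]), 'ee_rot': array([-3.07315384e+00, -6.44920203e-01,  7.63145912e-04]), 'force': array([ 0.5431925 , -0.64930004, -0.04804801]), 'ft_torque': array([-0.01876493,  0.0013834 , -0.00450764]), 'width': 0.9954839535982172}
top {'fx': 404.6921217866967, 'fy': 404.6921217866967, 'cx': 313.60731680009536, 'cy': 199.7806647021947, 'distortion': array([-0.02241738,  0.        ,  0.        ,  0.        ,  0.        ]), 'eye': array([ 0.42914843, -0.00312938,  0.9884616 ]), 'rotation': array([-2.16843545,  2.12615709, -0.13185879])}
side {'fx': 466.2026776000853, 'fy': 466.2026776000853, 'cx': 322.68460673525084, 'cy': 198.97275834535364, 'distortion': array([-0.13886372,  0.        ,  0.        ,  0.        ,  0.        ]), 'eye': array([0.22643475, 0.66564123, 0.80325341]), 'rotation': array([-0.68111482,  2.679778  , -1.09744039])}
{'fx': 310.0507168281159, 'fy': 310.0507168281159, 'cx': 313.30747704845686, 'cy': 200.29884587747637, 'distortion': array([-0.02892434,  0.        ,  0.        ,  0.        ,  0.        ]), 'hand_eye': array([[ 1.11809636e-03, -9.63304180e-01, -2.68409774e-01,
         7.23842102e-02],
       [ 9.99999288e-01,  9.65249043e-04,  7.01416813e-04,
        -4.41894398e-04],
       [-4.16595471e-04, -2.68410367e-01,  9.63304574e-01,
        -1.56798065e-01],
       [ 0.00000000e+00,  0.00000000e+00,  0.00000000e+00,
         1.00000000e+00]])}
```

View pics/top0.png

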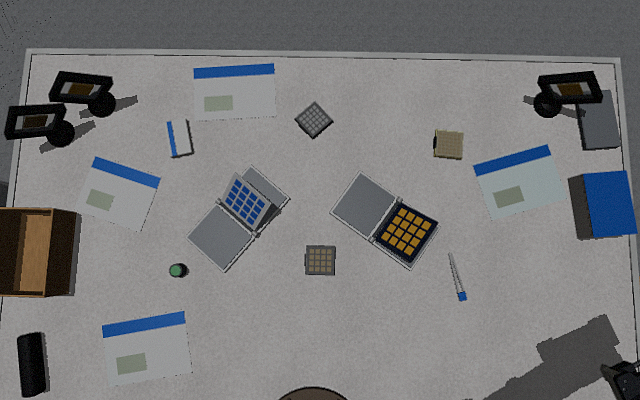

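View pics/side0.png

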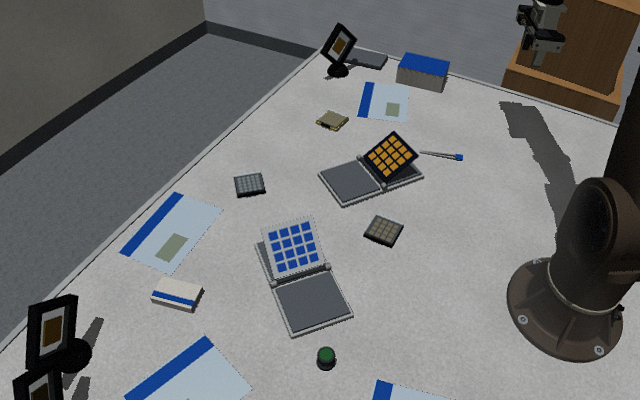

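The top picture shows the gold folio at about (385,220) and the gold leaf on its lower-right side. The side picture shows the gold leaf half-open at about (390,157). Next I'll zoom in on the corners.

Run:
```python
import cv2,numpy as np
a=cv2.imread("pics/top0.png")[165:280,320:450]; b=cv2.imread("pics/side0.png")[120:215,310:430]
a=cv2.resize(a,None,fx=5,fy=5,interpolation=2)
b=cv2.resize(b,None,fx=5,fy=5,interpolation=2)
cv2.imwrite("pics/ta.png",a);cv2.imwrite("pics/sb.png",b)
```

```text
(no output)
```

View pics/ta.png

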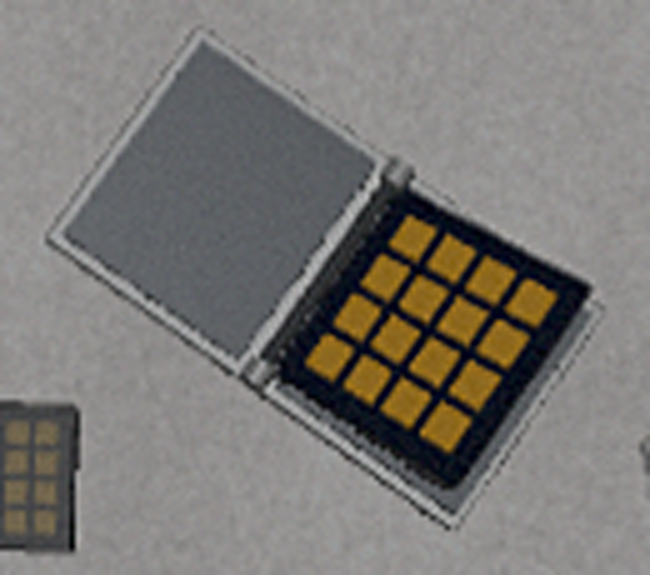

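View pics/sb.png

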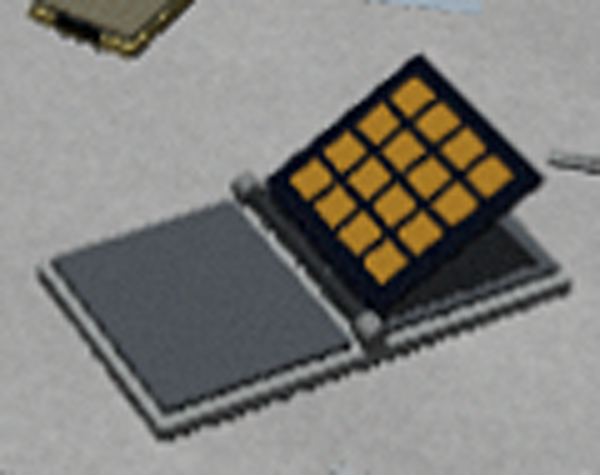

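```bash
cat > h.py <<'E'
from cell import *
import cv2,numpy as np
from scipy.optimize import least_squares
from scipy.spatial.transform import Rotation as R
def proj(n,P):
    c=camera_info(n);Rw=R.from_rotvec(c["rotation"]).as_matrix()
    K=np.array([[c["fx"],0,c["cx"]],[0,c["fy"],c["cy"]],[0,0,1]])
    return cv2.projectPoints(np.array(P,float),cv2.Rodrigues(Rw.T)[0],-Rw.T@c["eye"],K,np.array(c["distortion"]))[0][:,0]
def w(p,P):
    P=np.array(P,float);c,s=np.cos(p[2]),np.sin(p[2])
    return np.c_[p[0]+c*P[:,0]-s*P[:,1],p[1]+s*P[:,0]+c*P[:,1],P[:,2]]
def leaf(t,xs=(.055,-.055),r=.112,off=.0025):
    return [[x,-r*np.cos(t)+off*np.sin(t),.02+r*np.sin(t)+off*np.cos(t)] for x in xs]
E
python3 - <<'E'
from h import *
T=np.array([(200,30),(48,238),(455,525),(603,303),(592,290),(455,487)])/5+(320,165)
S=np.array([(40,265),(165,415),(570,278),(420,55),(542,182)])/5+(310,120)
def res(p):
    z=p[4]; B=[[.065,.12,z],[-.065,.12,z],[-.065,-.12,z],[.065,-.12,z]];L=leaf(p[3])
    return np.r_[(proj("top",w(p,B+L))-T).ravel(),(proj("side",w(p,B[:3]+L))-S).ravel()]
f=least_squares(res,[.43,-.15,-.65,.6,.015]);print(f.x.round(4));print(f.fun.round(1))
p=f.x
print("ydir",-np.sin(p[2]),np.cos(p[2]),"xdir",np.cos(p[2]),np.sin(p[2]))
print("edge",w(p,leaf(p[3],(0,),off=0)))
s=observe();M=R.from_rotvec(s["ee_rot"]).as_matrix();print(M.round(3))
E
```

```text
[ 0.5154 -0.1644 -0.6007  0.4635  0.0086]
[-0.8 -1.  -0.9  0.1 -0.2  0.8  0.1  0.9  0.7 -0.2  1.1  0.4 -1.2 -1.2
 -1.1  2.2  0.2 -1.   0.3 -0.3  0.9 -0.9]
ydir 0.5652058234141221 0.824949924043129 xdir 0.824949924043129 -0.5652058234141221
edge [[ 0.45873034 -0.24709363  0.07007002]]
[[ 0.916  0.402 -0.001]
 [ 0.402 -0.916  0.001]
 [-0.    -0.001 -1.   ]]
```

The fit is good to about 1 px: folio at (0.515, -0.164), yaw -0.60, leaf at 0.46 rad. I'll move in with the fingers shut and the jaw axis along the spine, stopping just outside the leaf's free edge.

>>> {"op": "drive_tool", "data": {"increments": [{"grip":1,"tx":0.04,"ty":0.06,"tz":0,"turn":0.05},{"grip":1,"tx":0.1,"ty":0.15,"tz":0,"turn":0.12},{"grip":1,"tx":0.16,"ty":0.25,"tz":0,"turn":0.2},{"grip":1,"tx":0.22,"ty":0.35,"tz":0,"turn":0.28},{"grip":1,"tx":0.28,"ty":0.45,"tz":0,"turn":0.36},{"grip":1,"tx":0.34,"ty":0.54,"tz":0,"turn":0.44},{"grip":1,"tx":0.4,"ty":0.63,"tz":0,"turn":0.5},{"grip":1,"tx":0.44,"ty":0.69,"tz":0,"turn":0.53},{"grip":1,"tx":0.456,"ty":0.72,"tz":0,"turn":0.53},{"grip":1,"tx":0.456,"ty":0.72,"tz":0,"turn":0.53},{"grip":1,"tx":0.456,"ty":0.72,"tz":-0.1,"turn":0.53},{"grip":1,"tx":0.456,"ty":0.72,"tz":-0.2,"turn":0.53},{"grip":1,"tx":0.456,"ty":0.72,"tz":-0.25,"turn":0.53},{"grip":1,"tx":0.456,"ty":0.72,"tz":-0.25,"turn":0.53},{"grip":1,"tx":0.456,"ty":0.72,"tz":-0.25,"turn":0.53}]}}

```text
clock: 1.6
position: [0.4328, -0.2854, 0.1264]
ee_rot: [-2.781, -1.459, 0.002]
force: [1.4, 0.3, 0.7]
width: 0.003
```

Run:
```python
from h import *
s=observe();print(s["clock"],s["position"],s["force"],s["width"]);print(R.from_rotvec(s["ee_rot"]).as_matrix().round(3))
a=get_image("wrist");b=get_image("side")[60:230,300:470]
b=cv2.resize(b,(400,400),interpolation=2)
cv2.imwrite("pics/w1.png",cv2.resize(np.hstack([a[:,120:520],b]),None,fx=1,fy=1)[:,:,::-1])
```

```text
1.6 [ 0.43276761 -0.28539354  0.12635741] [1.41580036 0.28740305 0.65616119] 0.0033368349472509785
[[ 0.568  0.823 -0.002]
 [ 0.823 -0.568  0.   ]
 [-0.001 -0.002 -1.   ]]
```

View pics/w1.png

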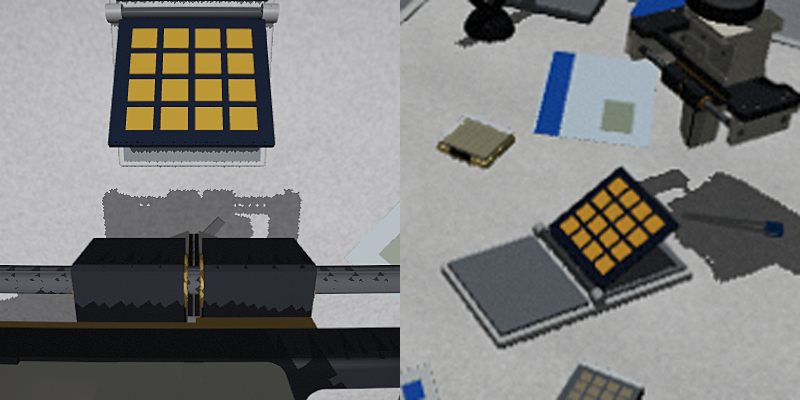

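```bash
cat >> h.py <<'E'
p=np.array([.5154,-.1644,-.6007,.4635])
def tip(t):
    if t<1.6:
        y=-.112*np.cos(t)-.0025*np.sin(t); z=np.interp(t,[.46,1.6],[.035,.110])
    else:
        r=.09; y=-r*np.cos(t)-.0025*np.sin(t); z=.02+r*np.sin(t)-.0025*np.cos(t)
    return w(p,[[0,y-.0095,z]])[0]
def rows(ts):
    s=observe();q=s["position"];print(s["clock"],q.round(4),s["force"].round(1),"lx,ly",(q[:2]-p[:2])@np.array([[np.cos(p[2]),-np.sin(p[2])],[np.sin(p[2]),np.cos(p[2])]]))
    for t in ts:print(round(t,2),((tip(t)-q)/.4).round(3).tolist())
E
python3 - <<'E'
from h import *
c=camera_info("wrist");s=observe();M=R.from_rotvec(s["ee_rot"]).as_matrix()
H=c["hand_eye"];Rc=M@H[:3,:3];e=s["position"]+M@H[:3,3]
for t in(.4,.46,.52):
    P=(w(p,leaf(t))-e)@Rc;print(t,P[:,:2]/P[:,2:]*c["fx"]+[c["cx"]-120,c["cy"]])
P=(w(p,[[.065,-.12,.009],[-.065,-.12,.009]])-e)@Rc;print(P[:,:2]/P[:,2:]*c["fx"]+[c["cx"]-120,c["cy"]])
print(w(p,[[0,-.145,.035]])-s["position"])
rows([.46])
E
```

```text
0.4 [[269.94731166 156.60909768]
 [113.55493873 156.91444168]]
0.46 [[272.34518604 153.47821707]
 [111.06283495 153.79218636]]
0.52 [[274.8630682  149.5693718 ]
 [108.44339137 149.89215387]]
[[264.62604748 168.03758295]
 [119.47566611 168.32400855]]
[[-0.00050761  0.00116927 -0.0924202 ]]
1.7 [ 0.434  -0.2852  0.1274] [-0.1  0.8 -0.3] lx,ly [ 0.00107964 -0.14567767]
0.46 [0.047, 0.073, -0.231]
```

>>> {"op": "drive_tool", "data": {"increments": [{"grip":1,"tx":0,"ty":0,"tz":-0.05},{"grip":1,"tx":0,"ty":0,"tz":-0.11},{"grip":1,"tx":0,"ty":0,"tz":-0.17},{"grip":1,"tx":0,"ty":0,"tz":-0.21},{"grip":1,"tx":0,"ty":0,"tz":-0.23},{"grip":1,"tx":0,"ty":0,"tz":-0.23},{"grip":1,"tx":0.01,"ty":0.015,"tz":-0.23},{"grip":1,"tx":0.02,"ty":0.03,"tz":-0.23},{"grip":1,"tx":0.03,"ty":0.045,"tz":-0.23},{"grip":1,"tx":0.038,"ty":0.058,"tz":-0.23},{"grip":1,"tx":0.038,"ty":0.058,"tz":-0.23}]}}

```text
invalid input
```

```bash
python3 -c "
from h import *
rows(np.linspace(.46,1.2,9))"
```

```text
1.7 [ 0.434  -0.2852  0.1274] [-0.1  0.8 -0.3] lx,ly [ 0.00107964 -0.14567767]
0.46 [0.047, 0.073, -0.231]
0.55 [0.054, 0.083, -0.216]
0.64 [0.062, 0.095, -0.201]
0.74 [0.071, 0.108, -0.185]
0.83 [0.081, 0.123, -0.17]
0.92 [0.092, 0.139, -0.155]
1.01 [0.104, 0.156, -0.14]
1.11 [0.116, 0.175, -0.125]
1.2 [0.13, 0.194, -0.109]
```

Every row needs all its fields, turn included.

>>> {"op": "drive_tool", "data": {"increments": [{"grip":1,"tx":0,"ty":0,"tz":-0.05,"turn":0},{"grip":1,"tx":0,"ty":0,"tz":-0.11,"turn":0},{"grip":1,"tx":0,"ty":0,"tz":-0.17,"turn":0},{"grip":1,"tx":0,"ty":0,"tz":-0.21,"turn":0},{"grip":1,"tx":0,"ty":0,"tz":-0.23,"turn":0},{"grip":1,"tx":0,"ty":0,"tz":-0.23,"turn":0},{"grip":1,"tx":0.01,"ty":0.015,"tz":-0.23,"turn":0},{"grip":1,"tx":0.02,"ty":0.03,"tz":-0.23,"turn":0},{"grip":1,"tx":0.03,"ty":0.045,"tz":-0.23,"turn":0},{"grip":1,"tx":0.038,"ty":0.058,"tz":-0.23,"turn":0},{"grip":1,"tx":0.038,"ty":0.058,"tz":-0.23,"turn":0}]}}

```text
clock: 2.8
position: [0.4501, -0.2607, 0.0357]
ee_rot: [2.779, 1.463, 0.001]
force: [0.1, -0.2, 0.6]
width: 0.009
```

```bash
python3 -c "
from h import *
rows(np.linspace(.46,1.2,9))"
```

```text
2.8 [ 0.4501 -0.2607  0.0357] [ 0.1 -0.2  0.6] lx,ly [ 0.00057505 -0.11632923]
0.46 [0.006, 0.012, -0.002]
0.55 [0.013, 0.022, 0.013]
0.64 [0.021, 0.033, 0.029]
0.74 [0.03, 0.047, 0.044]
0.83 [0.04, 0.061, 0.059]
0.92 [0.051, 0.078, 0.074]
1.01 [0.063, 0.095, 0.09]
1.11 [0.076, 0.113, 0.105]
1.2 [0.089, 0.133, 0.12]
```

>>> {"op": "drive_tool", "data": {"increments": [{"grip":1,"tx":0.006,"ty":0.012,"tz":0,"turn":0},{"grip":1,"tx":0.008,"ty":0.015,"tz":0.004,"turn":0},{"grip":1,"tx":0.011,"ty":0.018,"tz":0.009,"turn":0},{"grip":1,"tx":0.013,"ty":0.022,"tz":0.014,"turn":0},{"grip":1,"tx":0.017,"ty":0.027,"tz":0.021,"turn":0},{"grip":1,"tx":0.021,"ty":0.033,"tz":0.029,"turn":0},{"grip":1,"tx":0.025,"ty":0.04,"tz":0.036,"turn":0},{"grip":1,"tx":0.03,"ty":0.047,"tz":0.044,"turn":0},{"grip":1,"tx":0.035,"ty":0.054,"tz":0.051,"turn":0},{"grip":1,"tx":0.04,"ty":0.061,"tz":0.059,"turn":0},{"grip":1,"tx":0.045,"ty":0.069,"tz":0.066,"turn":0},{"grip":1,"tx":0.051,"ty":0.078,"tz":0.074,"turn":0}]}}

```text
clock: 4.0
position: [0.4697, -0.2318, 0.0662]
ee_rot: [2.779, 1.458, -0.001]
force: [-3.3, -4.2, 3.9]
width: 0.007
```

Run:
```python
from h import *
rows(np.linspace(.92,1.6,9))
a=get_image("wrist");b=get_image("side")[60:230,300:470]
b=cv2.resize(b,(400,400),interpolation=2)
cv2.imwrite("pics/w2.png",np.hstack([a[:,120:520],b])[:,:,::-1])
```

```text
4.0 [ 0.4697 -0.2318  0.0662] [-3.3 -4.2  3.9] lx,ly [ 0.00036961 -0.081464  ]
0.92 [0.002, 0.005, -0.002]
1.01 [0.013, 0.021, 0.012]
1.09 [0.025, 0.038, 0.026]
1.18 [0.037, 0.055, 0.04]
1.26 [0.049, 0.073, 0.054]
1.35 [0.062, 0.092, 0.068]
1.43 [0.075, 0.111, 0.082]
1.52 [0.089, 0.131, 0.096]
1.6 [0.101, 0.149, 0.11]
```

View pics/w2.png

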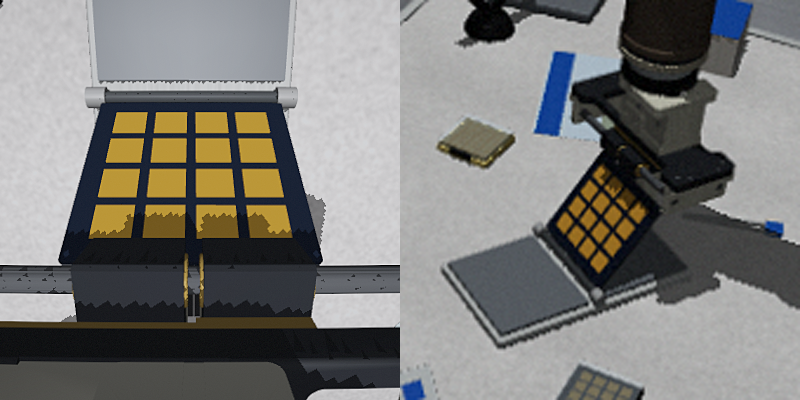

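The leaf is rising and the folio base hasn't moved. I'll lead a little more with z so the friction helps.

>>> {"op": "drive_tool", "data": {"increments": [{"grip":1,"tx":0.002,"ty":0.005,"tz":0.02,"turn":0},{"grip":1,"tx":0.006,"ty":0.012,"tz":0.04,"turn":0},{"grip":1,"tx":0.012,"ty":0.02,"tz":0.055,"turn":0},{"grip":1,"tx":0.018,"ty":0.029,"tz":0.07,"turn":0},{"grip":1,"tx":0.025,"ty":0.038,"tz":0.08,"turn":0},{"grip":1,"tx":0.031,"ty":0.047,"tz":0.088,"turn":0},{"grip":1,"tx":0.037,"ty":0.055,"tz":0.095,"turn":0},{"grip":1,"tx":0.043,"ty":0.064,"tz":0.1,"turn":0},{"grip":1,"tx":0.049,"ty":0.073,"tz":0.104,"turn":0},{"grip":1,"tx":0.055,"ty":0.082,"tz":0.107,"turn":0},{"grip":1,"tx":0.062,"ty":0.092,"tz":0.109,"turn":0},{"grip":1,"tx":0.068,"ty":0.101,"tz":0.11,"turn":0},{"grip":1,"tx":0.075,"ty":0.111,"tz":0.11,"turn":0},{"grip":1,"tx":0.082,"ty":0.121,"tz":0.11,"turn":0},{"grip":1,"tx":0.089,"ty":0.131,"tz":0.11,"turn":0},{"grip":1,"tx":0.095,"ty":0.14,"tz":0.11,"turn":0},{"grip":1,"tx":0.101,"ty":0.149,"tz":0.11,"turn":0}]}}

```text
clock: 5.8
position: [0.5114, -0.1705, 0.1103]
ee_rot: [2.778, 1.461, 0.002]
force: [-0.5, -1.0, 0.8]
width: 0.003
```

Run:
```python
from h import *
rows(np.linspace(1.6,2.5,15))
```

```text
5.8 [ 0.5114 -0.1705  0.1103] [-0.5 -1.   0.8] lx,ly [ 0.00014557 -0.00725423]
1.6 [-0.003, -0.004, -0.001]
1.66 [0.005, 0.008, -0.001]
1.73 [0.013, 0.02, -0.003]
1.79 [0.021, 0.031, -0.005]
1.86 [0.029, 0.043, -0.008]
1.92 [0.037, 0.054, -0.012]
1.99 [0.045, 0.066, -0.017]
2.05 [0.052, 0.077, -0.023]
2.11 [0.059, 0.087, -0.03]
2.18 [0.066, 0.097, -0.037]
2.24 [0.073, 0.107, -0.046]
2.31 [0.079, 0.116, -0.055]
2.37 [0.085, 0.125, -0.065]
2.44 [0.091, 0.133, -0.075]
2.5 [0.096, 0.141, -0.086]
```

>>> {"op": "drive_tool", "data": {"increments": [{"grip":1,"tx":0.005,"ty":0.008,"tz":-0.001,"turn":0},{"grip":1,"tx":0.013,"ty":0.02,"tz":-0.003,"turn":0},{"grip":1,"tx":0.021,"ty":0.031,"tz":-0.005,"turn":0},{"grip":1,"tx":0.029,"ty":0.043,"tz":-0.008,"turn":0},{"grip":1,"tx":0.037,"ty":0.054,"tz":-0.012,"turn":0},{"grip":1,"tx":0.045,"ty":0.066,"tz":-0.017,"turn":0},{"grip":1,"tx":0.052,"ty":0.077,"tz":-0.023,"turn":0},{"grip":1,"tx":0.059,"ty":0.087,"tz":-0.03,"turn":0},{"grip":1,"tx":0.066,"ty":0.097,"tz":-0.037,"turn":0},{"grip":1,"tx":0.073,"ty":0.107,"tz":-0.046,"turn":0},{"grip":1,"tx":0.079,"ty":0.116,"tz":-0.055,"turn":0},{"grip":1,"tx":0.085,"ty":0.125,"tz":-0.065,"turn":0},{"grip":1,"tx":0.091,"ty":0.133,"tz":-0.075,"turn":0},{"grip":1,"tx":0.096,"ty":0.141,"tz":-0.086,"turn":0}]}}

```text
clock: 7.2
position: [0.5501, -0.1138, 0.0755]
ee_rot: [2.778, 1.461, 0.002]
force: [-0.2, -0.5, 0.0]
width: 0.003
```

Run:
```python
from h import *
rows(np.linspace(2.5,3.14,11))
b=get_image("side")[60:230,300:470]
t=get_image("top")[140:280,320:460]
cv2.imwrite("pics/w3.png",np.hstack([cv2.resize(x,(400,400),interpolation=2) for x in(t,b)])[:,:,::-1])
```

```text
7.2 [ 0.5501 -0.1138  0.0755] [-0.2 -0.5  0. ] lx,ly [7.10933125e-06 6.13511582e-02]
2.5 [-0.0, -0.0, 0.001]
2.56 [0.004, 0.007, -0.011]
2.63 [0.009, 0.013, -0.023]
2.69 [0.013, 0.019, -0.035]
2.76 [0.016, 0.024, -0.048]
2.82 [0.019, 0.028, -0.062]
2.88 [0.022, 0.032, -0.076]
2.95 [0.024, 0.035, -0.089]
3.01 [0.026, 0.037, -0.104]
3.08 [0.027, 0.039, -0.118]
3.14 [0.027, 0.039, -0.132]
```

View pics/w3.png

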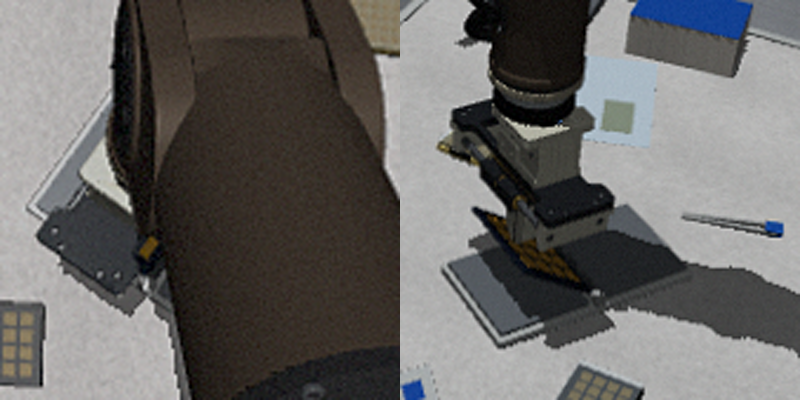

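The leaf is past upright and following, and the base corner is still at (440,268). Now I'll lower it to flat and press lightly.

>>> {"op": "drive_tool", "data": {"increments": [{"grip":1,"tx":0.004,"ty":0.007,"tz":-0.011,"turn":0},{"grip":1,"tx":0.009,"ty":0.013,"tz":-0.023,"turn":0},{"grip":1,"tx":0.013,"ty":0.019,"tz":-0.035,"turn":0},{"grip":1,"tx":0.016,"ty":0.024,"tz":-0.048,"turn":0},{"grip":1,"tx":0.019,"ty":0.028,"tz":-0.062,"turn":0},{"grip":1,"tx":0.022,"ty":0.032,"tz":-0.076,"turn":0},{"grip":1,"tx":0.024,"ty":0.035,"tz":-0.089,"turn":0},{"grip":1,"tx":0.026,"ty":0.037,"tz":-0.104,"turn":0},{"grip":1,"tx":0.027,"ty":0.039,"tz":-0.115,"turn":0},{"grip":1,"tx":0.027,"ty":0.039,"tz":-0.123,"turn":0},{"grip":1,"tx":0.027,"ty":0.039,"tz":-0.128,"turn":0},{"grip":1,"tx":0.027,"ty":0.039,"tz":-0.132,"turn":0},{"grip":1,"tx":0.027,"ty":0.039,"tz":-0.132,"turn":0}]}}

```text
clock: 8.6
position: [0.5606, -0.0975, 0.0228]
ee_rot: [2.778, 1.463, 0.001]
force: [-1.4, 0.3, 4.7]
width: 0.006
```

>>> {"op": "drive_tool", "data": {"increments": [{"grip":1,"tx":0,"ty":0,"tz":-0.003,"turn":0},{"grip":1,"tx":0,"ty":0,"tz":-0.006,"turn":0},{"grip":1,"tx":0,"ty":0,"tz":-0.006,"turn":0}]}}

```text
clock: 8.9
position: [0.5607, -0.0974, 0.0224]
ee_rot: [2.778, 1.462, 0.002]
force: [-7.9, 1.2, 23.9]
width: 0.008
```

It hit a firm stop at z = 22.4 mm; a flat leaf's top should be at 22.5 mm. Lifting straight off and moving clear.

>>> {"op": "drive_tool", "data": {"increments": [{"grip":1,"tx":0,"ty":0,"tz":0.01,"turn":0},{"grip":1,"tx":0,"ty":0,"tz":0.04,"turn":0},{"grip":1,"tx":0,"ty":0,"tz":0.12,"turn":0},{"grip":1,"tx":0,"ty":0,"tz":0.22,"turn":0},{"grip":1,"tx":0,"ty":0,"tz":0.32,"turn":0},{"grip":1,"tx":0,"ty":0,"tz":0.42,"turn":0},{"grip":1,"tx":0,"ty":0,"tz":0.5,"turn":0},{"grip":1,"tx":-0.05,"ty":-0.1,"tz":0.5,"turn":0},{"grip":1,"tx":-0.12,"ty":-0.2,"tz":0.5,"turn":0},{"grip":1,"tx":-0.2,"ty":-0.3,"tz":0.5,"turn":0},{"grip":1,"tx":-0.3,"ty":-0.4,"tz":0.5,"turn":0},{"grip":1,"tx":-0.38,"ty":-0.5,"tz":0.5,"turn":0},{"grip":1,"tx":-0.46,"ty":-0.6,"tz":0.5,"turn":0},{"grip":1,"tx":-0.54,"ty":-0.7,"tz":0.5,"turn":0},{"grip":1,"tx":-0.6,"ty":-0.8,"tz":0.5,"turn":0},{"grip":1,"tx":-0.65,"ty":-0.9,"tz":0.5,"turn":0},{"grip":1,"tx":-0.65,"ty":-0.95,"tz":0.5,"turn":0},{"grip":1,"tx":-0.65,"ty":-0.95,"tz":0.5,"turn":0},{"grip":1,"tx":-0.65,"ty":-0.95,"tz":0.5,"turn":0}]}}

```text
clock: 10.8
position: [0.3008, -0.4771, 0.2225]
ee_rot: [2.778, 1.462, 0.003]
force: [1.1, 0.3, 0.1]
width: 0.005
```

Run:
```python
from h import *
s=observe();print(s["clock"],s["position"],s["force"])
n={}
for k in("top","side"):
    n[k]=get_image(k); o=cv2.imread(f"pics/{k}0.png")[:,:,::-1]
    d=cv2.GaussianBlur(cv2.absdiff(n[k],o).max(2),(5,5),0)>35
    c,_,st,_=cv2.connectedComponentsWithStats(d.astype(np.uint8));print(k,[x.tolist() for x in st[1:] if x[4]>25])
t=cv2.resize(n["top"][150:290,310:450],(400,400),interpolation=2);b=cv2.resize(n["side"][100:220,310:430],(400,400),interpolation=2)
cv2.imwrite("pics/f.png",np.hstack([t,b])[:,:,::-1])
```

```text
10.8 [ 0.30079167 -0.47711017  0.2224703 ] [1.10896104 0.27485282 0.11453695]
top [[335, 175, 61, 62, 2046], [375, 202, 64, 61, 2180], [454, 279, 186, 121, 11775]]
side [[478, 0, 87, 71, 2529], [535, 0, 28, 9, 167], [630, 67, 10, 27, 86], [464, 101, 139, 132, 4269], [363, 130, 56, 54, 1774], [322, 159, 59, 41, 1395], [617, 205, 5, 23, 49]]
```

View pics/f.png

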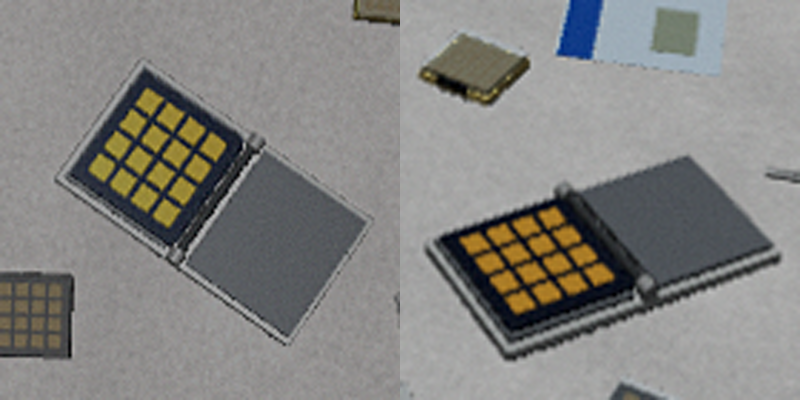

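The leaf lies flat. The base corners at (361,172), (330,213), (411,271) and (440,226) match the start to within 1 px. Outside the folio, the only image changes are the arm and its shadow.

```bash
python3 -c "
from cell import *
print(sign_off())"
```

```text
the job is handed in; nothing more can be done
None
```

The gold leaf now lies flat on the +y side of its folio, and I handed the job in at about 11 s. I pushed it over its spine with closed fingertips, keeping the fingers on it in a slow arc. I then pressed it down until it met a firm stop at z = 22.4 mm, with 24 N upward on the tool; a flat leaf's top should be at 22.5 mm. The arm then lifted off and moved clear.

- **Folio position:** the final pictures show the leaf flat, and the gold folio's corners are within 1 px (about 2 mm) of where they started.
- **Everything else:** outside the folio, only the arm and its shadow changed in the pictures. The blue folio and the loose items look untouched, except where the arm or its shadow covers the view.
- **Disagreements:** the starting leaf angle read 0.46 rad from the fixed cameras and about 0.53 from the wrist camera, which made no difference to the push. During the press, about 8 N of sideways force showed briefly, but I saw no shift afterwards.

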